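# Close the lamp-house cover for a lamp test

### The arm

A 6-joint arm with a two-finger parallel gripper is mounted at the origin on a cart in front of the work surface, level with it; the furniture and walls round the work are solid. World frame = base frame: x ahead of the robot, y to its left, z up, the work surface at z = 0. Lengths are in m, angles in rad, forces in N, time in s.
With the tool pointing down it reaches from about 0.35 to 0.775 m from the base axis. Payload 5.5 kg.
Tool frame: the origin (TCP) lies where the fingers leave the gripper's body, on its centre line; the fingertips stand env.tip_reach ahead of it and the grasp point (between the pads) lies 54 mm ahead of it (env.tip_reach is the distance from the TCP to the fingertips, in m); z points along the fingers, y is the line along which they close (so a half turn about z gives the same grasp; the last joint's range is limited). The gripper opens to 85 mm and grips with 20 to 120 N. Pads are 22 mm wide; open, the fingers measure 114 mm over their backs; the gripper's body (76 mm by 85 mm) begins 54 mm behind the grasp point. The pads swing forward as they close: fully open they stand 13 mm farther back than shut.
Start: joints at [1.074, 0.313, 0.046, 1.304, 0, 1.431], TCP at [0.201, 0.539, 0.304] pointing down, gripper open.
Joint ranges: [-2.76, 2.76], [-0.86, 1.69], [-1.03, 1.26], [-2.2, 2.34], [-1.47, 1.5], [-3.14, 3.14]. Speed limits (rad/s): [2.57, 2.57, 3.14, 3.14, 3.14, 3.14].

### API

Orientations are given as a unit quaternion [w, x, y, z].
In Python, from workcell import status, optics, hand_in, env gives the robot as it stands.
- The arm moves only by the shell command python3 -m handwheel 'ROWS' [FORCE]. ROWS is a JSON object whose one key "deltas" holds a list of rows, each a list of 5 numbers: the opening, from -1 (shut) to 1 (fully open), then the shift along the tool's x, y, z in units of 40 mm (1.0 is 40 mm), then the turn about the tool's z in units of 10 degrees (1.0 is 10 degrees). In form: {"deltas": [[jaw, x, y, z, roll], ...]}. A call has 1 to 20 rows; each row shifts and turns the commanded pose from where the row before left it, along the tool's axes as they then stand; what a row does not reach is not made up. A row lasts 1/8 s, in which the tool goes at most 62.5 mm and 10.7 degrees, less where a joint would pass 70% of its speed; a pose out of reach is approached as far as the arm can. A call is refused whole if a number of a shift passes 1 or a number of a turn 1, either way. A call with a gripper value outside its range is refused whole. The fingers move at their own pace and stop on an object; FORCE is the grip in N (left out, the last holds). Time passes only in rows, so rows that do not move let the fingers close. It gives the time, the measured TCP pose, the force, the opening and the grip force at its end, in the units of the state.
- status.get_state(): the state, without advancing time (a new reading comes with each control period).
- optics.read_camera(name): name is "scene" or "top" or "wrist"; returns a dict with "frame" (420x560x3 uint8, red, green, blue), "depth" (420x560 float32, m along the optical axis (not along the pixel's ray), 0 where there is no reading), "vfov" (degrees; the focal length in pixels is half the picture's height over the tangent of half this angle, whatever the lens; pixels are square), "cx", "cy" (the principal point, pixels), "origin" and "attitude" of the camera in the world. Camera axes: x right, y down, z forward; pixel columns grow to the right and rows downward; lengths in m; the calibration is good to about 2 mm. A picture is of the moment at which its call begins.
- hand_in(): hands the job in; it is judged then, once.
The state is a dict: "clock": time; "joint_pos": joint angles; "qvel": joint speeds; "tau": joint torques, N m; "tcp_pos": TCP position; "orientation": TCP orientation; "wrist_force": force on the tool from outside, world axes, zero at the start; "ft_torque": the same for the moment, N m; "finger_gap": finger opening in m; "grip_force": force on a finger pad.
Only numpy, scipy, OpenCV 4.12 (cv2) and the standard library are available. Lean on these libraries where they do the work, as an engineer would, in place of code of your own. Each camera call takes 0.05 s, during which the arm holds its last target. There are 200 camera calls.

### The job

The lamp in the lamp house has been changed and its top cover still stands open: lower the cover until it rests on the two sprung safety pins, then turn its winged quarter-turn fastener until the wing points straight at the hinge, in line with the two index marks, so that the crossbar below it matches the slot in the frame. Then press the cover fully home against the frame and finish while still holding it pressed there, unlocked, because the pins must stay pushed in during the lamp test and the cover is opened again afterwards. Do not disturb the other things on the bench.

Things in the scene. Friction and masses are not known exactly. Their poses are not given: they have to be found in the camera images.
- lamp_house: Grey metal lamp house, box 170 (x) by 180 (y) by 88 mm high, fixed to the bench; fins to y = +/-97 mm, black lens tube r 30 mm on its right to y = -139 mm, two black knobs on its front to x = -100 mm. Origin: centre of its underside; x points from the front (fastener side) to the back (hinge side), y left, z up. The cover's hinge axis is parallel to y at x = +80, z = 93 mm.
- cover: Cover: grey plate, 154 mm front to back, 174 mm wide, 4 mm thick, 0.15 kg. Origin on the hinge axis at mid width and mid thickness; x lies in the plate, the free front edge at x = -160 mm; z is the outward normal, top face at z = +2 mm (95 mm above the bench when home). The stiff hinge keeps it where it is left; 1 to 3 N from above near the free edge lowers it.
- cover_hinge (a joint): Opening angle of the cover (rad): 0 home against the frame, growing as the free edge rises; starts at 0.4 to 0.7. The pins begin to push back at 0.12; let go on the pins, the cover rests at 0.09 to 0.10. While the fastener is not aligned its crossbar stops on the frame at about 0.07.
- pins (a point): Midway between the tops of the two sprung safety pins (steel, r 3.5 mm, 60 mm to the left and right of this point), 70 mm ahead of the lamp house's centre, 109 mm above the bench when free. Each pushes the cover up with 0.32 N per mm: holding the cover home takes about 9 to 15 N at the fastener.
- fastener (a joint): Angle of the winged fastener (rad), counter-clockwise from above positive: 0 with the wing along the cover's x axis (pointing at the hinge, in line with the two index marks), where its crossbar, parallel to the wing, enters the slot, within about 0.13 either way. Turns from -0.9 to 1.6 against 0.05 N m friction and stays where left; no stop or click at 0. Starts at 0.8 to 1.4.
- wing (a point): Middle of the fastener's steel wing, on its turning axis, 128 mm from the hinge axis, 32 mm from the cover's free edge, 13.5 mm above the plate's mid thickness. The wing is a bar 36 mm long, 9 mm thick, 14 mm high; this point is its centre, so its top is 7 mm higher; its top may be pushed on. x runs along the wing, z along the turning axis; turns with the fastener.
- slot (a point): Middle of the slot in the frame's bracket under the fastener, at the bracket's top face: 28 mm long along the lamp house's x, 9.5 mm wide; the crossbar is 22 by 6.5 mm.
- objective_can: Bystander: white can with black screw top, 43 mm across, 65 high, left of the lamp house. Origin under its centre.
- eyepiece: Bystander: black eyepiece, 33 mm across, 43 high, left of the lamp house. Origin under its centre.
- driver: Bystander: small yellow screwdriver, 106 mm long, lying in front of the lamp house. Origin under its middle.
- power_brick: Bystander: black power supply, 54 x 90 x 31 mm, right of the lamp house. Origin under its centre.
- oil_bottle: Bystander: dropper bottle, 28 mm across, 74 high, behind on the left. Origin under its centre.

How it is judged:
By the outcome, as a careful person would: the job done as asked, in the order asked, and still so for the second after the job is handed in, while the arm keeps its last pose, push and grip.
It also fails if it takes over 61 s, if anything falls off the work surface, if the arm or the gripper's body presses on something with over 40 N, if the wrist force passes 120 N, or if a joint passes its speed limit or range.

## Working session

There is one attempt and no reset: what is moved stays moved. The work goes in short steps, Python scripts to look and compute and a shell command to move; the robot and the scene stay as the last step left them, time stands still between calls to the robot, and variables do not carry over. Pictures are saved under pics/ and viewed, at most 10 in all, crops included, and the job is handed in when it is done.

```bash
ls; mkdir -p pics
cat > h.py <<'E'
import numpy as np, cv2
from workcell import status, optics, env
from scipy.spatial.transform import Rotation as R
def cam(n,save=None):
    c=optics.read_camera(n)
    if save: cv2.imwrite('pics/'+save,c['frame'][:,:,::-1])
    c['f']=210/np.tan(np.radians(c['vfov'])/2)
    a=np.array(c['attitude'],float)
    c['R']=a if a.shape==(3,3) else R.from_quat(np.r_[a[1:],a[0]]).as_matrix()
    return c
def ray(c,u,v): return c['R']@np.array([(u-c['cx'])/c['f'],(v-c['cy'])/c['f'],1.])
def onz(c,u,v,z):
    d=ray(c,u,v); o=np.array(c['origin']); return o+d*(z-o[2])/d[2]
def cloud(c):
    v,u=np.mgrid[:420,:560]; d=c['depth']
    p=np.stack([(u-c['cx'])/c['f']*d,(v-c['cy'])/c['f']*d,d],-1)
    return p@c['R'].T+np.array(c['origin'])
E
python3 - <<'E'
from h import *
for n in('scene','top'):
    c=cam(n,n+'1.png'); print(n,c['origin'],c['attitude'],c['vfov'],c['cx'],c['cy'],(c['depth']>0).mean())
print(status.get_state(), env.tip_reach)
E
```

```text
pics
scene [0.17144788 0.4700822  0.65913592] [ 0.15285456 -0.31949716  0.85025667 -0.38938495] 55.34908671429014 280.2215473907119 212.10894255018346 0.9254124149659864
top [ 0.46980223 -0.02086877  1.27929617] [ 0.03896339 -0.70476326  0.70781199 -0.02815665] 44.06726097818466 285.99589065950573 208.9012339104545 0.9957738095238096
{'clock': 0.1, 'joint_pos': array([ 1.07440261e+00,  3.13960134e-01,  4.51062554e-02,  1.30359929e+00,
       -1.07791945e-05,  1.43116717e+00]), 'qvel': array([-0.00118211, -0.0006531 ,  0.0009075 ,  0.00035951,  0.0010732 ,
        0.00032645]), 'tau': array([ 3.89271387e-03, -4.81724024e+01,  2.99243617e+01,  1.27205884e-02,
       -5.29630142e-05,  3.85216254e-06]), 'tcp_pos': array([0.20068416, 0.53849069, 0.30308371]), 'orientation': array([-2.53910608e-04,  1.77437690e-01,  9.84131688e-01, -7.88570469e-04]), 'wrist_force': array([-0.64597291,  0.41976426,  0.36431424]), 'ft_torque': array([ 0.02278781, -0.01218409, -0.01406905]), 'grip_force': 0.0, 'finger_gap': 0.08520305914389127} 0.0726
```

View pics/scene1.png

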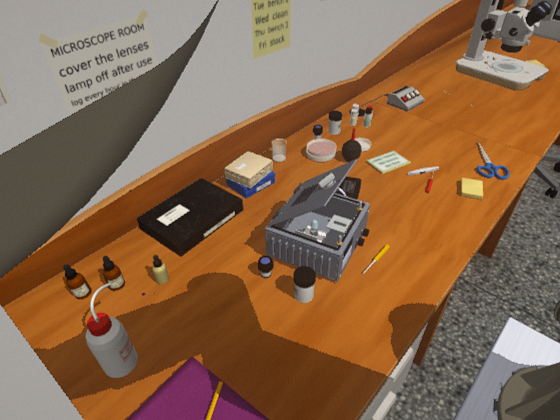

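View pics/top1.png

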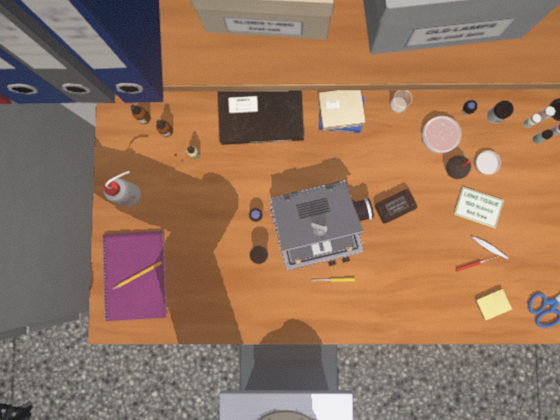

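The top view shows the lamp house around (318,225), its cover open towards the hinge at about (305,190)-(352,183), and the wing near (319,229). The driver lies at (333,279), the can at (258,255), the eyepiece at (255,214) and the brick at (396,206).

Run:
```python
from h import *
c=cam('top'); P=cloud(c)
g=cv2.resize(c['frame'][170:290,250:420,::-1],None,fx=4.7,fy=4.7,interpolation=cv2.INTER_CUBIC); cv2.imwrite('pics/topc.png',g)
z=P[:,:,2]
for v in range(176,272,6): print(v,[f"{z[v,u]*1000:.0f}" for u in range(262,380,8)])
m=np.zeros((420,560),bool); m[190:228,285:312]=1; m&=z>0.1
q=P[m]; ctr=q.mean(0); _,s,vt=np.linalg.svd(q-ctr); n=vt[2]*np.sign(vt[2,2]); r=(q-ctr)@n
print(ctr,n,r.std(), 'tilt',np.arccos(n[2]),'yaw',np.arctan2(-n[1],-n[0]))
print(P[190,300],P[228,319])
```

```text
176 ['0', '4', '1', '4', '1', '0', '0', '1', '-0', '-2', '-4', '-3', '4', '-3', '-0']
182 ['-2', '-0', '1', '2', '1', '7', '-1', '-2', '-2', '98', '87', '3', '3', '5', '-1']
188 ['-0', '3', '4', '0', '-2', '-2', '86', '89', '103', '108', '105', '-0', '4', '3', '5']
194 ['-0', '3', '1', '96', '93', '99', '105', '109', '117', '117', '124', '-3', '4', '3', '4']
200 ['1', '90', '103', '111', '114', '112', '117', '124', '127', '129', '132', '137', '52', '66', '-0']
206 ['1', '4', '112', '121', '123', '127', '127', '132', '136', '137', '146', '147', '69', '71', '7']
212 ['1', '-4', '128', '129', '136', '138', '142', '147', '150', '148', '154', '161', '69', '67', '1']
218 ['4', '-0', '136', '142', '148', '147', '148', '154', '160', '163', '166', '170', '70', '52', '5']
224 ['-0', '1', '151', '149', '156', '157', '164', '196', '171', '176', '176', '181', '185', '-1', '3']
230 ['-2', '-2', '160', '163', '167', '175', '179', '186', '185', '183', '189', '190', '195', '-1', '-0']
236 ['-2', '2', '83', '176', '181', '182', '186', '185', '190', '193', '193', '10', '87', '1', '0']
242 ['-0', '3', '40', '184', '185', '193', '194', '1279', '88', '10', '13', '14', '88', '-2', '0']
248 ['66', '7', '73', '194', '194', '16', '6', '85', '85', '14', '13', '108', '93', '2', '-1']
254 ['65', '3', '2', '88', '10', '18', '12', '91', '93', '92', '88', '2', '4', '-2', '-3']
260 ['62', '1', '4', '89', '11', '89', '91', '91', '2', '43', '36', '1', '-3', '0', '4']
266 ['2', '-3', '-2', '92', '91', '3', '6', '3', '1', '-3', '1', '1', '-1', '3', '0']
[ 0.57487006 -0.03096487  0.13580889] [0.30960999 0.94796493 0.07418997] 0.016928483939904947 tilt 1.4965381306993186 yaw -1.886479114986616
[ 0.62718173 -0.0354135   0.08721699] [ 0.53311729 -0.07367213  0.18737861]
```

View pics/topc.png

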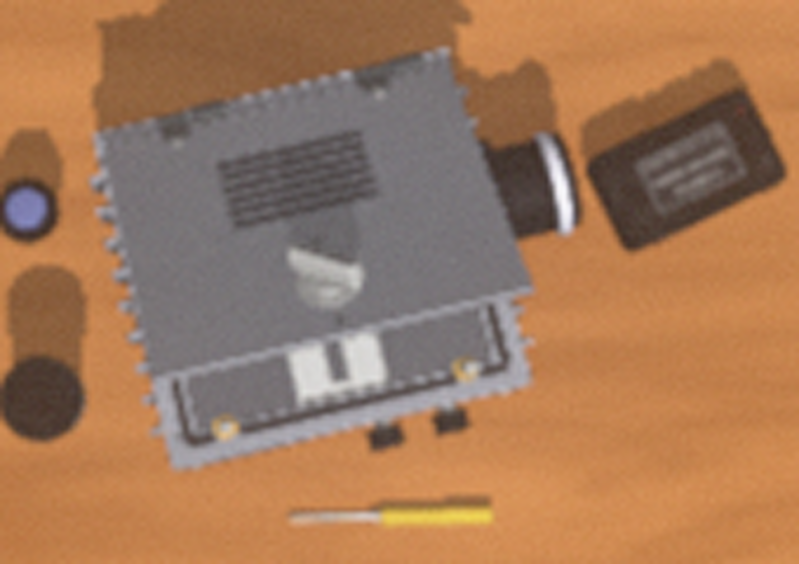

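Crop: pins at crop (226,428) and (466,370), bracket slot at (337,362), wing at (325,268) tilted clearly across the cover, housing yawed about 13°. Next I fit the plane robustly and take the house pose from the pins.

Run:
```python
from h import *
c=cam('top'); P=cloud(c)
z=P[:,:,2]
uv=lambda x,y:(250+(x+.5)/4.7-.5,170+(y+.5)/4.7-.5)
a=onz(c,*uv(226,428),.109); b=onz(c,*uv(466,370),.109)
s=onz(c,*uv(337,362),.085)
print('pins',a,b,np.linalg.norm(a-b),'slot',s)
d=(a-b)[:2]; d/=np.linalg.norm(d); yaw=np.arctan2(-d[0],d[1]); 
ex=np.array([np.cos(yaw),np.sin(yaw)]); ey=np.array([-ex[1],ex[0]])
C=((a+b)/2)[:2]+.070*ex; print('yaw pins',yaw,'C',C)
H=P.copy(); xy=P[:,:,:2]-C; H[...,0]=xy@ex; H[...,1]=xy@ey
m=np.zeros((420,560),bool); m[183:250,268:365]=1
m&=(z>.1)&(z<.25)
q=P[m]
for i in range(6):
    ctr=q.mean(0); n=np.linalg.svd(q-ctr,full_matrices=False)[2][2]; n*=np.sign(n[2])
    r=(P[m]-ctr)@n; q=P[m][abs(r)<(.02,.01,.008,.006,.006,.006)[i]]
print('n',n,'tilt',np.arccos(n[2]),'yaw',np.arctan2(-n[1],-n[0])+ (0), len(q))
h=np.column_stack([(q[:,:2]-C)@ex,(q[:,:2]-C)@ey,q[:,2]])
print('house range',h.min(0),h.max(0)); 
A=np.c_[h[:,0],h[:,1],np.ones(len(h))]; print('z fit',np.linalg.lstsq(A,h[:,2],rcond=None)[0])
w=m&((P-ctr)@n>.009)&((P-ctr)@n<.035); hw=H[w]; print('wing pts',w.sum(),np.round(hw[:40],3).tolist())
```

```text
pins [ 0.46450046 -0.02898837  0.109     ] [ 0.4916699 -0.1437772  0.109    ] 0.11796038281845907 slot [ 0.49625602 -0.08350323  0.085     ]
yaw pins 0.2324134824179857 C [ 0.54620311 -0.07025991]
n [0.61838423 0.14629897 0.7721383 ] tilt 0.6885970226198774 yaw -2.909281419804007 3980
house range [-0.04221952 -0.08705311  0.10000079] [0.08346849 0.08701219 0.20144795]
z fit [-8.21247171e-01  8.34586868e-05  1.63790208e-01]
wing pts 85 [[0.005, 0.01, 0.183], [0.004, 0.008, 0.183], [0.003, 0.013, 0.186], [0.002, 0.011, 0.188], [0.001, 0.007, 0.185], [0.001, 0.005, 0.184], [0.0, 0.003, 0.186], [-0.0, 0.001, 0.191], [0.001, 0.013, 0.182], [0.0, 0.011, 0.186], [-0.0, 0.009, 0.186], [-0.001, 0.007, 0.188], [-0.002, 0.006, 0.191], [-0.002, 0.003, 0.187], [-0.002, 0.001, 0.191], [-0.003, -0.0, 0.193], [-0.003, -0.003, 0.19], [-0.004, -0.005, 0.192], [-0.001, 0.014, 0.185], [-0.002, 0.012, 0.188], [-0.002, 0.01, 0.183], [-0.003, 0.008, 0.189], [-0.003, 0.006, 0.188], [-0.004, 0.004, 0.191], [-0.005, 0.002, 0.192], [-0.005, 0.0, 0.192], [-0.006, -0.002, 0.191], [-0.006, -0.004, 0.189], [-0.007, -0.006, 0.193], [-0.007, -0.008, 0.195], [-0.008, -0.01, 0.193], [-0.003, 0.014, 0.181], [-0.004, 0.012, 0.181], [-0.004, 0.01, 0.184], [-0.005, 0.008, 0.185], [-0.005, 0.006, 0.187], [-0.006, 0.005, 0.193], [-0.007, 0.003, 0.192], [-0.007, 0.001, 0.195], [-0.008, -0.002, 0.191]]
```

House yaw is 0.232 and the cover angle about 0.69, with the pin spacing (118 mm) and slot position as expected. Now I move above the plate's front-left area with the fingers shut.

```bash
cat >> h.py <<'E'
yaw=.2324; C=np.array([.5462,-.0703])
Rh=np.array([[np.cos(yaw),-np.sin(yaw)],[np.sin(yaw),np.cos(yaw)]])
def world(hx,hy,z): return np.r_[C+Rh@[hx,hy],z]
def tool():
    s=status.get_state(); q=s['orientation']; return s,R.from_quat(np.r_[q[1:],q[0]]).as_matrix()
def togo(hx,hy,ztip):
    "tool-axis units to bring the shut fingertips to the house-frame point"
    s,T=tool(); d=world(hx,hy,ztip+env.tip_reach)-s['tcp_pos']; return np.round(T.T@d/.04,2)
E
python3 -m handwheel '{"deltas":[[-1,-1,-0.89,0,0],[-1,-1,-0.89,0,0],[-1,-1,-0.89,0,0],[-1,-1,-0.89,0,0],[-1,-1,-0.89,0,0],[-1,-1,-0.89,0,0],[-1,-1,-0.89,0,0],[-1,-1,-0.89,0,0],[-1,-1,-0.89,0,0],[-1,-1,-0.89,0,0],[-1,-1,-0.89,0,0],[-1,-1,-0.89,0,0],[-1,0,0,0,0],[-1,0,0,0,0]]}'
python3 - <<'E'
from h import *
print(togo(-.031,.042,.192))
for th in (.6,.5,.4,.3,.2,.13,.10): print(th, togo(.08-.145*np.cos(th)+.002*np.sin(th),.042,.093+.145*np.sin(th)+.002*np.cos(th)))
c=cam('wrist','w1.png'); print(c['origin'],c['attitude'])
print(status.get_state()['tcp_pos'])
E
```

```text
clock: 1.95
tcp_pos: [0.5009, -0.029, 0.3035]
orientation: [-0.001, 0.178, 0.984, 0.0]
wrist_force: [-1.0, -0.2, 0.2]
finger_gap: 0.0001
grip_force: 0.0
[-0.2  -0.13  0.97]
0.6 [-0.04 -0.23  1.36]
0.5 [ 0.12 -0.34  1.67]
0.4 [ 0.26 -0.43  1.99]
0.3 [ 0.36 -0.5   2.33]
0.2 [ 0.44 -0.56  2.68]
0.13 [ 0.48 -0.58  2.93]
0.1 [ 0.49 -0.59  3.04]
[ 0.43743622 -0.0045697   0.37283608] [0.11267109 0.81373121 0.56481531 0.07829694]
[ 0.5007968  -0.02845715  0.30368089]
```

```bash
python3 -m handwheel '{"deltas":[[-1,-0.2,-0.13,0.3,0],[-1,0,0,0.3,0],[-1,0,0,0.25,0],[-1,0.1,-0.06,0.3,0],[-1,0.06,-0.04,0.2,0],[-1,0.08,-0.05,0.16,0],[-1,0.08,-0.06,0.16,0],[-1,0.07,-0.05,0.16,0],[-1,0.07,-0.04,0.16,0],[-1,0.05,-0.04,0.17,0],[-1,0.05,-0.03,0.17,0],[-1,0.04,-0.03,0.17,0],[-1,0.04,-0.03,0.17,0],[-1,0.02,-0.01,0.13,0],[-1,0.02,-0.01,0.12,0],[-1,0,0,0,0]]}'
python3 - <<'E'
from h import *
print(togo(-.064,.042,.11))
c=cam('wrist','w2.png'); print(c['origin'],c['attitude'])
E
```

```text
clock: 4.0
tcp_pos: [0.475, -0.0441, 0.1866]
orientation: [-0.0, 0.177, 0.984, 0.0]
wrist_force: [0.0, -0.2, -0.6]
finger_gap: -0.0002
grip_force: 0.0
[ 0.02 -0.01  0.1 ]
[ 0.41141314 -0.01961474  0.25593155] [0.11288548 0.81350709 0.56508269 0.07838777]
```

View pics/w2.png

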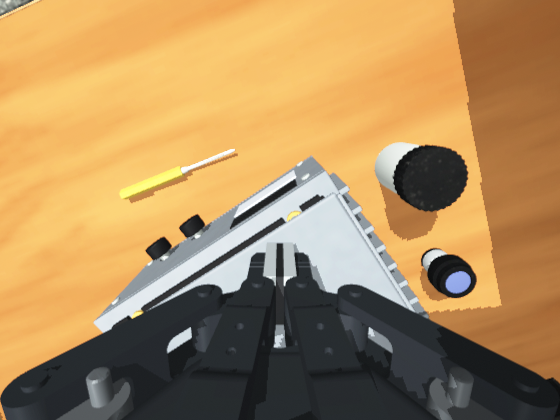

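The wrist view shows the cover almost down, with a gap at its front edge and the pins at (293,215) and (138,315). I press a little further onto the pins and then lift off.

```bash
python3 -m handwheel '{"deltas":[[-1,0,0,0.06,0],[-1,0,0,0.06,0],[-1,0,0,0,0],[-1,0,0,0,0]]}'
python3 -m handwheel '{"deltas":[[-1,0,0,-0.3,0],[-1,0,0,-0.5,0],[-1,0.4,0.4,-0.7,-1],[0,0.6,0.6,-0.7,-1],[0,0.6,0.6,-0.4,-1],[0,0.6,0.6,0,-1],[0,0,0,0,0]]}'
python3 - <<'E'
from h import *
c=cam('top'); P=cloud(c)
g=cv2.resize(c['frame'][170:290,250:420,::-1],None,fx=4.7,fy=4.7,interpolation=cv2.INTER_CUBIC); cv2.imwrite('pics/topd.png',g)
H=P.copy(); H[...,:2]=(P[...,:2]-C)@Rh
m=(H[...,0]>-.09)&(H[...,0]<.09)&(abs(H[...,1])<.085)&(H[...,2]>.08)&(H[...,2]<.125)
h=H[m]
for i in range(4):
    p=np.linalg.lstsq(np.c_[h,][:,[0,1]].__class__(h[:,:2].shape) if 0 else np.c_[h[:,:2],np.ones(len(h))],h[:,2],rcond=None)[0]
    h=h[abs(np.c_[h[:,:2],np.ones(len(h))]@p-h[:,2])<.006]
print(p,len(h))
E
```

```text
clock: 4.55
tcp_pos: [0.4754, -0.0441, 0.1823]
orientation: [0.0, 0.177, 0.984, 0.0]
wrist_force: [0.4, -1.0, 0.4]
finger_gap: 0.0003
grip_force: 0.0
clock: 5.42
tcp_pos: [0.3938, 0.0493, 0.2875]
orientation: [0.001, -0.171, 0.985, -0.0]
wrist_force: [0.3, -0.2, 0.0]
finger_gap: 0.0427
grip_force: 0.0
[-0.09498249  0.00168078  0.1033352 ] 5028
```

View pics/topd.png

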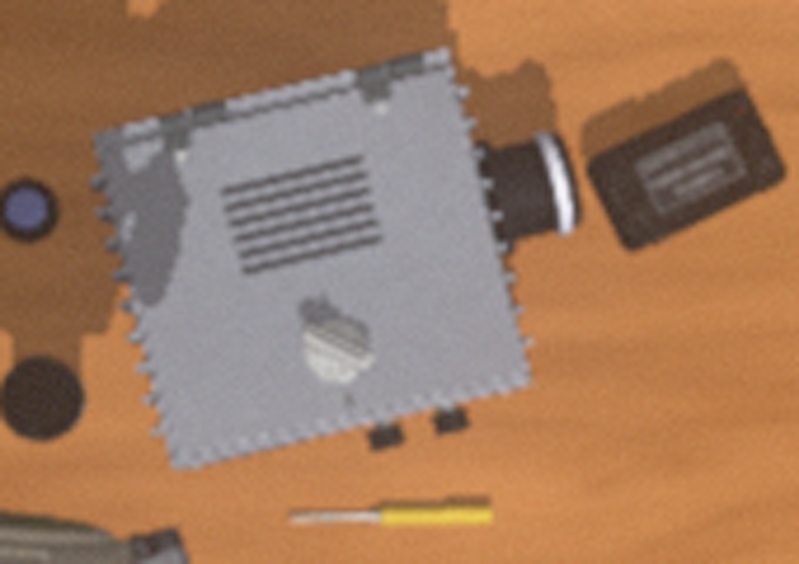

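Cover rests at 0.095 on the pins. The wing is near crop (338,340), still turned, with the free index mark at (348,400). I go to a viewing pose with the wing ahead of the fingers.

```bash
cat >> h.py <<'E'
W=world(-.0461,0,.1185)
def pose(ox=0,oz=0):
    s,T=tool(); psi=np.arctan2(T[1,0],T[0,0])%(2*np.pi); g=s['tcp_pos']
    print('psi',psi,'wing rel TCP in tool units',np.round(T.T@(W-g)/.04,2),'mm', np.round(T.T@(W-g)*1000,1))
E
python3 -m handwheel '{"deltas":[[0,0,0,0,-1],[0,0,0,0,-1],[0,0,0,0,-1],[0,0,0,0,-1],[0,0,0,0,0]]}'
python3 - <<'E'
from h import *
pose()
c=cam('top'); P=cloud(c); H=P.copy(); H[...,:2]=(P[...,:2]-C)@Rh
e=H[...,2]-(.1033-.095*H[...,0])
m=(abs(H[...,0]+.046)<.03)&(abs(H[...,1])<.03)&(e>.010)&(e<.03)
q=H[m][:,:2]; print(m.sum(),q.mean(0)); u,s,vt=np.linalg.svd(q-q.mean(0)); print(s,np.arctan(vt[0,1]/vt[0,0]))
E
```

```text
clock: 6.1
tcp_pos: [0.3961, 0.0477, 0.2864]
orientation: [0.0, -0.495, 0.869, -0.0]
wrist_force: [-0.2, 0.4, -0.6]
finger_gap: 0.0428
grip_force: 0.0
psi 4.177183787092327 wing rel TCP in tool units [ 1.42 -3.9   4.2 ] mm [  57.  -156.1  168. ]
70 [-0.04451531  0.00010207]
[0.08352179 0.02379381] 0.8608736584108363
```

```bash
python3 -m handwheel '{"deltas":[[0,0,-0.98,0,0],[0,0,-0.98,0,0],[0,0,-0.98,0,0],[0,0,-0.98,0,0],[0,0,0,0,0],[0,0,0,0,0]]}'
python3 - <<'E'
from h import *
pose()
c=cam('wrist','w3.png')
def pix(p): q=c['R'].T@(p-np.array(c['origin'])); return q[:2]/q[2]*c['f']+[c['cx'],c['cy']]
print(pix(W))
E
```

```text
clock: 6.9
tcp_pos: [0.53, -0.0313, 0.2858]
orientation: [-0.001, -0.496, 0.869, 0.001]
wrist_force: [0.0, -0.6, -0.3]
finger_gap: 0.0426
grip_force: 0.0
psi 4.178715759743595 wing rel TCP in tool units [ 1.43 -0.02  4.18] mm [ 57.3  -0.8 167.3]
[279.58917714 135.58315247]
```

View pics/w3.png

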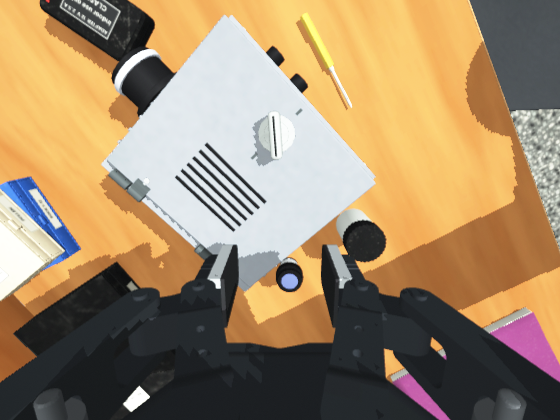

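The wrist view shows the wing at (275,135), its black centre line running from about (274,115) to (276,152), and the index marks at (299,111) and (253,157). I measure both directions by rays.

```bash
cat >> h.py <<'E'
def wing(c,th=.095,thr=110):
    "fastener axis direction and centre from the dark line on the wing top, and index marks"
    o=.093+.1281*np.sin(th)+.0205*np.cos(th)
    def pix(p): q=c['R'].T@(p-np.array(c['origin'])); return q[:2]/q[2]*c['f']+[c['cx'],c['cy']]
    g=c['frame'].max(2); w=pix(W); 
    m=(g<thr).astype(np.uint8); v,u=np.mgrid[:420,:560]; m[np.hypot(u-w[0],v-w[1])>45]=0
    n,l,st,ct=cv2.connectedComponentsWithStats(m)
    nrm=Rh@[np.sin(th),0]; N=np.r_[nrm,np.cos(th)]
    X=np.r_[Rh@[np.cos(th),0],-np.sin(th)]; Y=np.cross(N,X); hinge=world(.08,0,.093)
    for i in range(1,n):
        if st[i,4]<4: continue
        vv,uu=np.nonzero(l==i); q=[]
        for h in (.0205,.002):
            pts=[]
            for a,b in zip(uu,vv):
                d=ray(c,a,b); og=np.array(c['origin']); t=((hinge+h*N-og)@N)/(d@N); p=og+t*d-hinge; pts.append([p@X,p@Y])
            pts=np.array(pts); s=np.linalg.svd(pts-pts.mean(0),full_matrices=False); q.append((np.round(pts.mean(0)*1000,1),round(np.arctan(s[2][0,1]/s[2][0,0]),3),np.round(np.ptp(pts@s[2][0])*1000,1)))
        print(st[i],ct[i].round(1),'top:',*q[0],'plate:',*q[1])
E
python3 - <<'E'
from h import *
wing(cam('wrist'))
E
```

```text
[272 117   4  39  46] [273.6 135.5] top: [-125.7   -3. ] 0.877 27.9 plate: [-123.1   -2.6] 0.877 30.1
```

Run:
```python
from h import *
c=cam('wrist')
cv2.imwrite('pics/w3c.png',cv2.resize(c['frame'][95:175,235:320,::-1],None,fx=7,fy=7,interpolation=cv2.INTER_NEAREST))
print(c['frame'][135,262:300].max(1))
wing(c,thr=150)
```

```text
[203 186 202 202 202 201 186 203 233 247 250 103  94 233 254 253 253 249
 230 243 252 252 252 252 252 251 244 253 253 253 253 252 246 238 238 238
 238 237]
[296 109   5   5   9] [298.2 111.2] top: [-150.7   -3. ] 0.006 4.0 plate: [-150.1   -2.6] 0.006 4.3
[272 116   4  40  62] [273.7 135.3] top: [-125.8   -2.9] 0.873 28.6 plate: [-123.2   -2.5] 0.873 30.9
[251 152   6   6  13] [254.  154.5] top: [-104.8   -3.1] 0.016 5.6 plate: [-100.5   -2.7] 0.016 6.0
```

View pics/w3c.png

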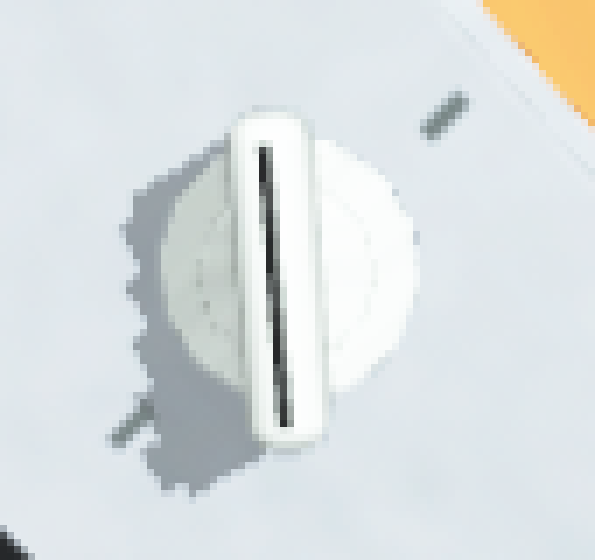

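The dark line is the wing's centre line. The fastener angle is 0.875, and the index marks agree with the house yaw. I align over the wing.

```bash
sed -i 's/^W=.*/W=world(-.0441,-.0015,.1185)/' h.py
python3 -m handwheel '{"deltas":[[0,0.7,0,0,-0.4],[0,0.7,0,0,0],[0,0,0,0.9,0],[0,0,0,0.6,0],[0,0,0,0,0],[0,0,0,0,0]]}'
python3 -c "
from h import *
pose(); c=cam('wrist','w4.png')"
```

```text
clock: 7.8
tcp_pos: [0.5039, -0.0802, 0.2275]
orientation: [0.001, -0.527, 0.85, -0.001]
wrist_force: [-0.1, 0.5, -0.3]
finger_gap: 0.0423
grip_force: 0.0
psi 4.251143558109993 wing rel TCP in tool units [ 0.04 -0.01  2.72] mm [  1.7  -0.3 109. ]
```

View pics/w4.png

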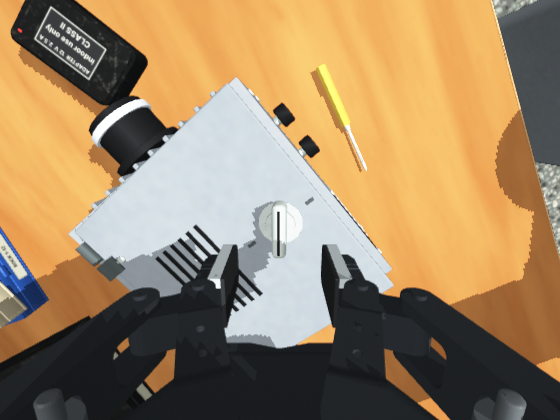

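The wing at column 278 sits midway between the fingers (about 235 and 325), parallel to them. I descend and grip.

```bash
python3 -m handwheel '{"deltas":[[0,0.04,0,0.4,0],[0,0,0,0.3,0],[0,0,0,0.3,0],[0,0,0,0,0]]}'
python3 -m handwheel '{"deltas":[[-0.8,0,0,0,0],[-0.8,0,0,0,0],[-1,0,0,0,0],[-1,0,0,0,0],[-1,0,0,0,0],[-1,0,0,0,0]]}' 30
python3 -c "
from h import *
pose()"
```

```text
clock: 8.35
tcp_pos: [0.5025, -0.0816, 0.1854]
orientation: [-0.001, -0.527, 0.85, 0.001]
wrist_force: [-0.2, -0.4, 0.2]
finger_gap: 0.0424
grip_force: 0.0
clock: 9.1
tcp_pos: [0.5034, -0.082, 0.1866]
orientation: [0.0, -0.527, 0.85, -0.0]
wrist_force: [2.5, -0.3, 1.7]
finger_gap: 0.0082
grip_force: 31.0
psi 4.250779346730538 wing rel TCP in tool units [-0.  -0.   1.7] mm [-0.2 -0.1 68.1]
```

Gripped (gap near 9 mm, low side force). Turn clockwise by 50°.

```bash
python3 -m handwheel '{"deltas":[[-1,0,0,0,0.5],[-1,0,0,0,0.75],[-1,0,0,0,0.75],[-1,0,0,0,0.75],[-1,0,0,0,0.75],[-1,0,0,0,0.75],[-1,0,0,0,0.76],[-1,0,0,0,0],[-1,0,0,0,0]]}'
python3 -c "
from h import *
pose(); print(status.get_state()['ft_torque'])"
```

```text
clock: 10.22
tcp_pos: [0.504, -0.0827, 0.1866]
orientation: [0.001, -0.118, 0.993, -0.001]
wrist_force: [4.3, -3.0, -0.4]
finger_gap: 0.0081
grip_force: 29.5
psi 3.3787727198475084 wing rel TCP in tool units [0.01 0.02 1.7 ] mm [ 0.3  1.  68.1]
[-0.75008534 -0.73540339 -0.08526648]
```

```bash
python3 -m handwheel '{"deltas":[[-0.3,0,0,0,0],[-0.3,0,0,0,0],[-0.3,0,0,0,0],[-0.3,0,0,-0.5,0],[-0.3,0,0,-0.8,0],[-0.3,-0.7,0,-0.8,0],[-0.3,-0.7,0,-0.4,0],[-0.3,0,0,0,0],[-0.3,0,0,0,0]]}'
python3 - <<'E'
from h import *
pose(); c=cam('wrist','w5.png'); wing(c,thr=150)
cv2.imwrite('pics/w5c.png',cv2.resize(c['frame'][90:180,230:330,::-1],None,fx=6,fy=6,interpolation=cv2.INTER_NEAREST))
c=cam('top'); P=cloud(c); H=P.copy(); H[...,:2]=(P[...,:2]-C)@Rh
m=(abs(H[...,0])<.08)&(abs(H[...,1])<.085)&(H[...,2]>.08)&(H[...,2]<.125); h=H[m]
for i in range(4):
    A=np.c_[h[:,:2],np.ones(len(h))]; p=np.linalg.lstsq(A,h[:,2],rcond=None)[0]; h=h[abs(A@p-h[:,2])<.006]
print(p)
E
```

```text
clock: 11.35
tcp_pos: [0.5564, -0.0686, 0.2852]
orientation: [-0.001, -0.117, 0.993, 0.0]
wrist_force: [0.2, 0.2, -0.3]
finger_gap: 0.0297
grip_force: 0.0
psi 3.376889555979941 wing rel TCP in tool units [ 1.35 -0.02  4.17] mm [ 54.   -0.8 166.8]
[276 103   2   7  14] [276.5 106. ] top: [-150.7   -2.8] -0.0 4.1 plate: [-149.8   -3. ] -0.0 4.4
[276 122   2  39  59] [276.7 137.8] top: [-128.1   -2.7] 0.019 28.1 plate: [-125.4   -2.8] 0.019 30.4
[276 165   3   9  27] [277. 169.] top: [-104.4   -2.5] 0.0 6.3 plate: [-99.7  -2.6] 0.0 6.9
[-0.10233586 -0.00246812  0.10379057]
```

View pics/w5c.png

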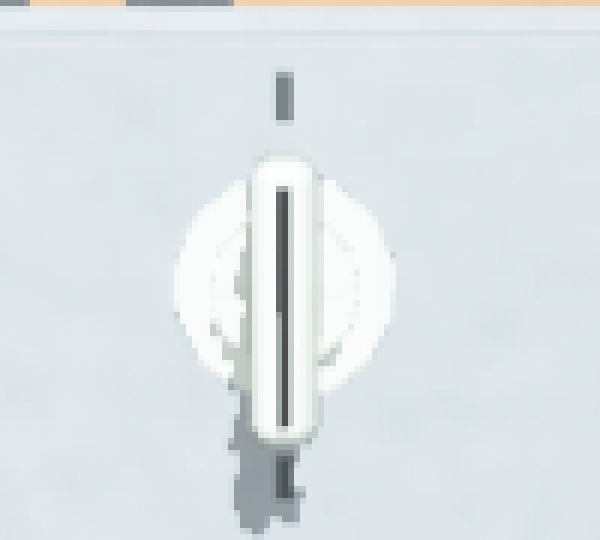

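The wing is in line with both index marks (0.019 rad) and the cover still rests at about 0.10. Now I shut the fingers and come down on the wing top.

```bash
python3 -m handwheel '{"deltas":[[-1,0,0,0,0],[-1,0.7,0,0,0],[-1,0.65,-0.02,0.5,0],[-1,0,0,0.8,0],[-1,0,0,0.6,0],[-1,0,0,0,0],[-1,0,0,0,0]]}' 40
python3 -m handwheel '{"deltas":[[-1,0.02,0,0.1,0],[-1,0.02,0,0.1,0],[-1,0.02,0,0.1,0],[-1,0,0,0,0],[-1,0,0,0,0]]}'
python3 -c "
from h import *
pose()"
```

```text
clock: 12.32
tcp_pos: [0.5054, -0.0823, 0.2111]
orientation: [0.0, -0.117, 0.993, -0.0]
wrist_force: [-0.0, -0.4, 0.6]
finger_gap: -0.0002
grip_force: 0.0
clock: 12.95
tcp_pos: [0.5028, -0.0827, 0.1983]
orientation: [-0.0, -0.117, 0.993, 0.0]
wrist_force: [0.1, 0.0, 0.8]
finger_gap: 0.0003
grip_force: 0.1
psi 3.376508562280755 wing rel TCP in tool units [-0.02  0.01  2.  ] mm [-1.   0.6 79.8]
```

```bash
python3 -m handwheel '{"deltas":[[-1,0.01,0,0.05,0],[-1,0.01,0,0.05,0],[-1,0,0,0.05,0],[-1,0,0,0,0]]}'
python3 -m handwheel '{"deltas":[[-1,0,0,0.05,0],[-1,0.01,0,0.05,0],[-1,0,0,0,0]]}'
python3 -m handwheel '{"deltas":[[-1,0,0,0.03,0],[-1,0.01,0,0.03,0],[-1,0,0,0,0]]}'
```

```text
clock: 13.45
tcp_pos: [0.5018, -0.083, 0.1927]
orientation: [-0.0, -0.117, 0.993, -0.0]
wrist_force: [-3.3, 0.2, 6.2]
finger_gap: -0.0
grip_force: 2.7
clock: 13.82
tcp_pos: [0.5012, -0.0831, 0.189]
orientation: [-0.0, -0.117, 0.993, -0.0]
wrist_force: [-4.4, -0.6, 9.2]
finger_gap: 0.0001
grip_force: 4.2
clock: 14.2
tcp_pos: [0.5008, -0.0832, 0.187]
orientation: [-0.0, -0.117, 0.993, -0.0]
wrist_force: [-4.2, 0.3, 10.1]
finger_gap: -0.0
grip_force: 5.6
```

```bash
python3 -m handwheel '{"deltas":[[-1,0,0,0.03,0],[-1,0,0,0.02,0],[-1,0,0,0,0]]}'
python3 -m handwheel '{"deltas":[[-1,0,0,0.02,0],[-1,0,0,0.01,0],[-1,0,0,0,0]]}'
```

```text
clock: 14.58
tcp_pos: [0.5007, -0.0832, 0.1858]
orientation: [0.0, -0.117, 0.993, -0.001]
wrist_force: [-7.1, 0.8, 17.8]
finger_gap: 0.0002
grip_force: 8.9
clock: 14.95
tcp_pos: [0.5007, -0.0832, 0.1856]
orientation: [0.0, -0.117, 0.993, -0.001]
wrist_force: [-9.5, 0.9, 25.0]
finger_gap: 0.0001
grip_force: 12.5
```

The force rose steeply at the home height (17.8 to 25 N), so the cover is home. A last check of cover angle and stillness.

```bash
python3 -m handwheel '{"deltas":[[-1,0,0,0,0],[-1,0,0,0,0],[-1,0,0,0,0],[-1,0,0,0,0]]}'
python3 - <<'E'
from h import *
c=cam('scene'); P=cloud(c)
H=P.copy(); H[...,:2]=(P[...,:2]-C)@Rh
m=(abs(H[...,0])<.078)&(abs(H[...,1])<.083)&(H[...,2]>.08)&(H[...,2]<.11); h=H[m]
for i in range(5):
    A=np.c_[h[:,:2],np.ones(len(h))]; p=np.linalg.lstsq(A,h[:,2],rcond=None)[0]; h=h[abs(A@p-h[:,2])<.005]
print(p,len(h))
g=c['frame'][180:290,240:390,::-1]; cv2.imwrite('pics/s9.png',cv2.resize(g,None,fx=5,fy=5,interpolation=cv2.INTER_CUBIC))
E
```

```text
clock: 15.45
tcp_pos: [0.5007, -0.0832, 0.1856]
orientation: [0.0, -0.117, 0.993, -0.001]
wrist_force: [-9.3, 1.3, 24.8]
finger_gap: 0.0004
grip_force: 12.5
[0.00020489 0.00026953 0.09534817] 3232
```

View pics/s9.png

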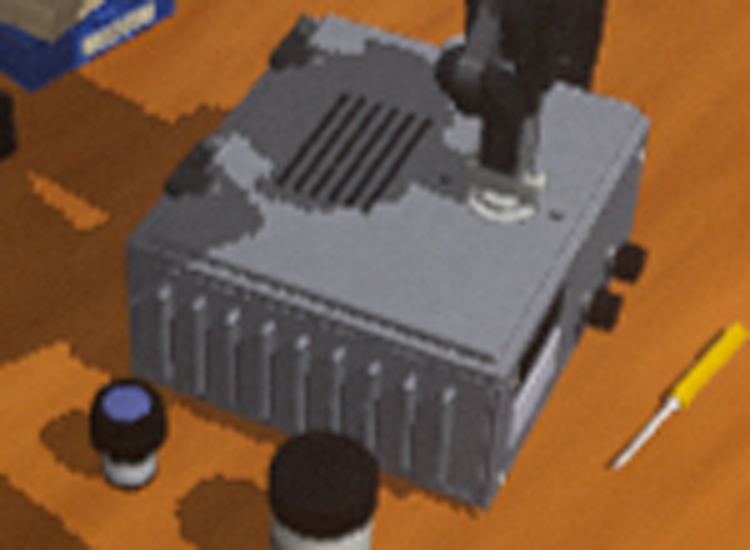

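The cover is level at 95.3 mm with zero tilt. The fingers are on the fastener at (505,180), and the can, eyepiece and driver stand untouched.

```bash
python3 -c "
from workcell import hand_in
print(hand_in())"
```

```text
the job is handed in; nothing more can be done
None
```

The job is handed in: the cover was lowered onto the pins, the wing turned into line with the index marks (within 0.02 rad), and the cover is held fully home and unlocked with about 25 N; no bystander was touched.

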